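# Fit the bayonet water filter cartridge

### The job

Change-over at the cafe's water filter: take the blue cartridge by the wing on its white cap out of its grey cup, set it upright into the mouth of the filter head with its two pins in the two entry slots, press it down gently against the spring and turn it clockwise (seen from above) about a quarter turn until you feel the stop. Then ease off so that the spring lifts its pins into their pockets and it is locked, and let go. Do not force it: lean on the spring or the stop only as hard as needed, never with more than about 30 N, and leave the other things on the counter alone.

Things in the scene. Friction and masses are not known exactly. Their poses are not given: they have to be found in the camera images.
- filter_head: White upright round socket, 100 mm across, 82 mm high, on a grey 130 x 120 mm foot fixed to the counter; brass pipe stubs on its +x side. Origin on its axis at the counter, z up. The grey rim (z 74 to 82 mm) has a bore 41 mm across and two like entry slots, 13 mm wide, along the head's +x and -x (green dots beside them; a half turn of the cartridge makes no difference).
- mouth (a point): Centre of the bore at the rim's top, 82 mm above the head's origin. Inside, unseen, a damped spring plate meets the cartridge's foot at z = 38 mm over the head's origin: 2 N, then 0.65 N per mm. After 19 mm of travel (14 N) the pins clear the ridge; at 21 mm (15.5 N) it bottoms hard. All inner heights, ridge and pocket too, are shifted together by an unknown +-5 mm.
- lock_mark (a point): Red bar on the rim, one of two, where the wing points when locked: 37 mm from the axis, 1.28 rad clockwise from the +x slot. Under the rim a ridge (underside z = 54 mm) runs clockwise from each slot to a pocket (roof z = 66 mm) with a stop. Pins meet the stop 1.36 rad from the slot and rise freely into the pocket from 1.20 rad on, both +-0.15 rad unknown. Anticlockwise is blocked.
- cartridge: Loose filter cartridge, about 0.25 kg, upright in a fixed grey cup (72 mm across, 24 mm high, floor 6 mm over the counter). Origin: centre of its foot, z up. Blue body 39 mm across, foot tapered to 26 mm over 12 mm; white cap 60 mm across, z 74 to 86 mm. Locked, its origin is about 31 mm above the head's origin (+-5), under the ridge 19 mm (+-5) or less.
- pins (a point): Centre of the cartridge's pins, on its axis 30 mm above its foot: two square steel pins, 10 mm wide and 10 mm high, stick out along its +x and -x to 33 mm from the axis.
- wing (a point): Middle of the wing on the cap, 104 mm above the foot: an upright bar 54 mm long along the cartridge's x, 14 mm thick along y, z 86 to 113 mm, with green patches. Grip it across y; fingertips may rest on the cap (z = 86 mm) and press on it.

How it is judged:
On the way, in this order (a step that is already met when the one before it is completed fails the run):
1. the cartridge is set upright into the head with its pins in the entry slots (horizontal distance between cartridge and filter_head below 0.004 m and z of cartridge in the frame of filter_head below 0.045 m and angle between the x axis of cartridge and the x axis of filter_head, either way round below 0.35 rad), for 0.05 s.
2. it is pressed down against the spring until its pins are under the ridge, and turned below it (horizontal distance between cartridge and filter_head below 0.004 m and z of cartridge in the frame of filter_head below 0.025 m and angle between the x axis of cartridge and the x axis of filter_head, either way round above 0.5 rad), for 0.05 s.
At the end, for the whole second after the job is handed in: The cartridge stands upright (within 0.08 rad) and centred (4 mm) in the filter head, turned at least 0.95 rad from the entry slots, its foot 25 to 37 mm above the head's origin (pins risen into the pockets), at rest (horizontal distance between cartridge and filter_head below 0.004 m and z of cartridge in the frame of filter_head between 0.025 and 0.037 m and angle between the x axis of cartridge and the x axis of filter_head, either way round above 0.95 rad and angle between cartridge's own z axis and vertical below 0.08 rad and linear speed of cartridge below 0.01 m/s); the robot touches nothing.
It fails at once if the cartridge is pressed on the spring plate with more than 35 N (contact force between cartridge and spring_plate above 35 N).
It fails at once if the cartridge is forced against the head's bayonet track and spring together with more than 45 N (contact force between cartridge and track above 45 N).
It fails at once if the cartridge is jammed on the rim or bore of the filter head with more than 35 N (contact force between cartridge and filter_head above 35 N).
It fails at once if another thing on the counter is moved by more than 20 mm (distance of any of canister_1, canister_2, tamper, milk_pitcher, porcelain_cups, sleeve_stack, order_pad, pen_a, pudding_4 from where it was at the start of the episode above 0.02 m).
It also fails if it takes over 67 s, if anything falls off the work surface, if the arm or the gripper's body presses on something with over 40 N, if the wrist force passes 120 N, or if a joint passes its speed limit or range.

### The arm

A 6-joint arm with a two-finger parallel gripper is mounted at the origin on a cart in front of the work surface, level with it; the furniture and walls round the work are solid. World frame = base frame: x ahead of the robot, y to its left, z up, the work surface at z = 0. Lengths are in m, angles in rad, forces in N, time in s.
With the tool pointing down it reaches from about 0.35 to 0.875 m from the base axis. Payload 4.2 kg.
Tool frame: the origin (TCP) lies on the centre line of the jaws, within the pads' length; the fingertips stand 17 mm ahead of it and the grasp point (between the pads) lies 2 mm behind it; z points along the fingers, y is the line along which they close (so a half turn about z gives the same grasp; the last joint's range is limited). The gripper opens to 87 mm and grips with 3 to 60 N. Pads are 19 mm wide; open, the fingers measure 117 mm over their backs; the gripper's body (75 mm by 190 mm) begins 51 mm behind the grasp point.
Start: joints at [1.493, 0.385, 0.008, 0, -1.194, -0.259], TCP at [0.207, 0.59, 0.24] pointing down, gripper open.
Joint ranges: [-3.14, 3.14], [-1.21, 2.06], [-1.07, 1.41], [-3.16, 2.05], [-2.99, -0.16], [-3.1, 3.1]. Speed limits (rad/s): [2.79, 2.79, 3.14, 3.14, 3.14, 3.14].

### API

Orientations are given as a unit quaternion [x, y, z, w].
In Python, from rig import bot gives the robot as it stands.
- The arm moves only by the tool apply_moves, never from a script. Its argument "series" is a list of rows, each an object of numbers: "dx", "dy", "dz": the shift along the tool's x, y, z in m; "twist": the turn about the tool's z in rad; "claw": the opening, from -1 (shut) to 1 (fully open). In form: [{"dx": .., "dy": .., "dz": .., "twist": .., "claw": ..}, ...]. A call has 1 to 20 rows; each row shifts and turns the commanded pose from where the row before left it, along the tool's axes as they then stand; what a row does not reach is not made up. A row lasts 1/8 s, in which the tool goes at most 62.5 mm and 10.7 degrees, less where a joint would pass 70% of its speed; a pose out of reach is approached as far as the arm can. A call is refused whole if a number of a shift passes 0.0625 or a number of a turn 0.188, either way. A call with a gripper value outside its range is refused whole. The fingers move at their own pace and stop on an object; the grip force is fixed at half the most. Time passes only in rows, so rows that do not move let the fingers close. It gives the time, the measured TCP pose, the force, the opening and the grip force at its end, in the units of the state.
- bot.sense(): the state, without advancing time (a new reading comes with each control period).
- bot.grab_frame(name): name is "scene" or "top" or "wrist"; returns the picture (420x560x3 uint8, blue, green, red); there is no depth.
- bot.camera_info(name): a dict with "intrinsics" (3x3 intrinsics, pixels), "k1" (the pictures are not rectified: a ray, as slopes to the right and down, at radius r is drawn at 1 + k1 r^2 times it, then the intrinsics apply), "R" (3x3) and "t" (3): a world point X has camera coordinates R X + t; the wrist camera has in their place "tool_from_camera" (4x4, takes a point from camera to tool coordinates, whose origin is the TCP and whose axes are the flange's). Camera axes: x right, y down, z forward; pixel columns grow to the right and rows downward; lengths in m; the calibration is good to about 2 mm. A picture is of the moment at which its call begins: read the wrist's pose just before it. camera_info takes no time and is no camera call.
- bot.sign_off(): hands the job in; it is judged then, once.
The state is a dict: "time": time; "joints": joint angles; "qvel": joint speeds; "joint_efforts": joint torques, N m; "position": TCP position; "orientation": TCP orientation; "ft_force": force on the tool from outside, world axes, zero at the start; "moment": the same for the moment, N m; "width": finger opening in m; "gripper_force": force on a finger pad.
Only numpy, scipy, OpenCV 4.12 (cv2) and the standard library are available. Lean on these libraries where they do the work, as an engineer would, in place of code of your own. Each camera call takes 0.05 s, during which the arm holds its last target. There are 200 camera calls.

## Working session

There is one attempt and no reset: what is moved stays moved. The work goes in short steps, Python scripts to look and compute and a tool call to move; the robot and the scene stay as the last step left them, time stands still between calls to the robot, and variables do not carry over. Pictures are saved under pics/ and viewed, at most 10 in all, crops included, and the job is handed in when it is done.

Besides the shell and the picture viewer there is one more tool, called after ">>>" as a command line: name --argument value ..., lists and objects as JSON in quotes. apply_moves: Moves the arm, as the interface text tells. Its arguments: {"type":"object","properties":{"series":{"type":"array"}},"required":["series"]}

```bash
mkdir -p pics
python3 - <<'E'
from rig import bot
import cv2,numpy as np
s=bot.sense();print(s)
for n in ("scene","top","wrist"):
    cv2.imwrite(f"pics/{n}0.png",bot.grab_frame(n)); print(n,bot.camera_info(n))
E
```

```text
{'time': 0.0, 'joints': array([ 1.49261039e+00,  3.85559406e-01,  6.60145553e-03, -5.68529691e-04,
       -1.19397646e+00, -2.58606283e-01]), 'qvel': array([-0.00098242, -0.00051332,  0.00119667,  0.00162457, -0.00021918,
       -0.00013633]), 'joint_efforts': array([-6.13410907e-05, -3.90662706e+01,  1.87410951e+01,  4.21991006e+00,
        1.10538592e-02, -1.90944297e-04]), 'position': array([0.20630945, 0.58935366, 0.23843798]), 'orientation': array([ 9.85836668e-01, -1.67704656e-01, -1.66826550e-04,  1.08849842e-03]), 'ft_force': array([ 0.37796355, -0.8519872 , -0.63705959]), 'moment': array([ 0.00104301, -0.02571308,  0.02701613]), 'gripper_force': 0.0, 'width': 0.08728839363136644}
scene {'intrinsics': array([[431.66798583,   0.        , 279.81368743],
       [  0.        , 431.66798583, 204.62334818],
       [  0.        ,   0.        ,   1.        ]]), 'k1': -0.03741362123425753, 'R': array([[-0.81054846, -0.58566182, -0.00338071],
       [-0.37575739,  0.52445381, -0.76403834],
       [ 0.44924111, -0.61801977, -0.64516198]]), 't': array([0.33880732, 0.34983434, 0.5881367 ]
[... 274 characters left out ...]
781,  0.02147127, -0.07385516],
       [ 0.07441682,  0.02665524, -0.99687092]]), 't': array([-0.12366537,  0.51264078,  0.90558529])}
wrist {'intrinsics': array([[364.96187182,   0.        , 280.83033043],
       [  0.        , 364.96187182, 220.3448105 ],
       [  0.        ,   0.        ,   1.        ]]), 'k1': 0.022976280350338333, 'tool_from_camera': array([[-2.72778355e-04, -9.60206736e-01, -2.79290083e-01,
         7.61928915e-02],
       [ 9.99999555e-01, -9.60266433e-06, -9.43670067e-04,
         4.25392134e-04],
       [ 9.03436426e-04, -2.79290216e-01,  9.60206311e-01,
        -1.44315879e-01],
       [ 0.00000000e+00,  0.00000000e+00,  0.00000000e+00,
         1.00000000e+00]])}
```

View pics/top0.png

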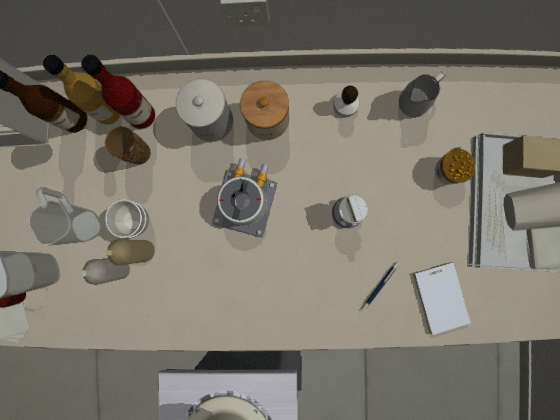

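View pics/scene0.png

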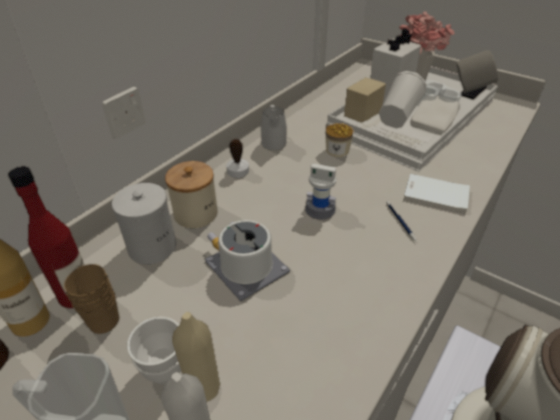

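The top view shows the head at about (242,202) and the cartridge at about (350,211). I'll enlarge both.

```bash
cat > h.py <<'E'
import numpy as np,cv2
from scipy.spatial.transform import Rotation as Ro
from rig import bot
def cam(n,s=None):
    c=bot.camera_info(n);K=c["intrinsics"]
    if n=="wrist":
        T=c["tool_from_camera"];W=Ro.from_quat(s["orientation"]).as_matrix()
        Rw=W@T[:3,:3];o=W@T[:3,3]+s["position"];return K,c["k1"],Rw,o
    R=c["R"];return K,c["k1"],R.T,-R.T@c["t"]
def at_z(C,uv,z):
    K,k1,Rw,o=C
    p=cv2.undistortPoints(np.array([[uv]],float),K,np.array([k1,0,0,0.]))[0,0]
    d=Rw@np.array([p[0],p[1],1]);return o+d*(z-o[2])/d[2]
E
python3 - <<'E'
import cv2,numpy as np
t=cv2.imread("pics/top0.png")
a=cv2.resize(t[155:245,200:290],(400*1,400),interpolation=3);b=cv2.resize(t[170:260,305:395],(400,400),interpolation=3)
cv2.imwrite("pics/crop1.png",np.hstack([a,b]))
from h import *
C=cam("top");print(at_z(C,(242,201),.082),at_z(C,(352,208),.12),C[3])
E
```

```text
[ 0.53139727 -0.05393665  0.082     ] [ 0.50863803 -0.27673666  0.12      ] [ 0.44132797 -0.15873855  0.93712865]
```

View pics/crop1.png

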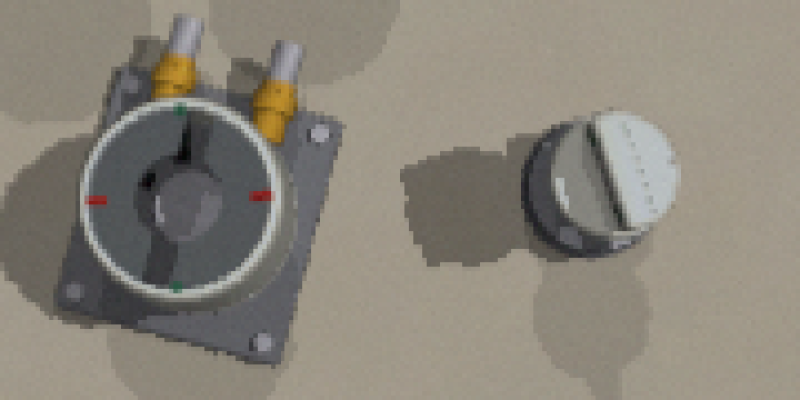

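The head axis is at crop (180,198). Its slots run nearly straight up, the red bars are at left and right, and the wing edge runs from (590,125) to (625,228). Next I'll hover over the head for a wrist view.

>>> apply_moves --series '[{"dz": -0.03}, {"dz": -0.03}, {"dx": 0.0325, "dy": 0.031}, {"dx": 0.0325, "dy": 0.031}, {"dx": 0.0325, "dy": 0.031}, {"dx": 0.0325, "dy": 0.031}, {"dx": 0.0325, "dy": 0.031}, {"dx": 0.0325, "dy": 0.031}, {"dx": 0.0325, "dy": 0.031}, {"dx": 0.0325, "dy": 0.031}, {"dx": 0.0325, "dy": 0.031}, {"dx": 0.0325, "dy": 0.031}, {"dx": 0.0325, "dy": 0.031}, {"dx": 0.0325, "dy": 0.031}, {"dx": 0.0325, "dy": 0.031}, {"dx": 0.0325, "dy": 0.031}, {"dx": 0.0325, "dy": 0.031}, {"dx": 0.0325, "dy": 0.031}, {"dz": 0.03}, {"dz": 0.03}]'

```text
validation failed for argument at $.se...
```

>>> apply_moves --series '[{"dz": 0.01}, {}, {}, {}]'

```text
validation failed for argument at $.se...
```

Run:
```python
from h import *
s=bot.sense();f=bot.grab_frame("wrist");cv2.imwrite("pics/w1.png",f);np.save("w1.npy",np.r_[s["position"],s["orientation"]])
print(s["position"],s["joints"],s["ft_force"])
```

```text
[0.20640838 0.58949465 0.23870748] [ 1.49257674e+00  3.85408543e-01  6.96255809e-03 -3.18592838e-04
 -1.19401169e+00 -2.58618104e-01] [ 0.71608378 -1.60809407  0.08884132]
```

View pics/w1.png

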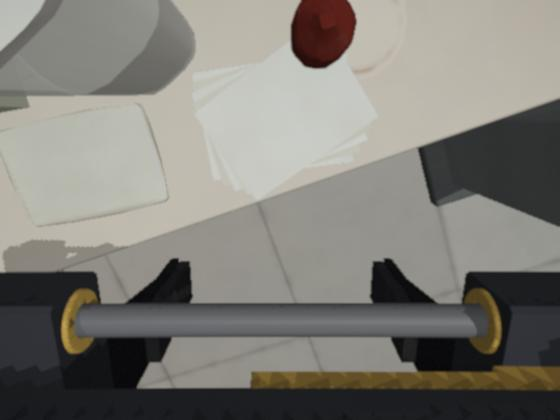

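The wrist view still shows the start area, because every row needs all of its keys. I'll resend the moves with all keys.

>>> apply_moves --series '[{"dx": 0, "dy": 0, "dz": -0.03, "twist": 0, "claw": 1}, {"dx": 0, "dy": 0, "dz": -0.03, "twist": 0, "claw": 1}, {"dx": 0.0325, "dy": 0.031, "dz": 0, "twist": 0, "claw": 1}, {"dx": 0.0325, "dy": 0.031, "dz": 0, "twist": 0, "claw": 1}, {"dx": 0.0325, "dy": 0.031, "dz": 0, "twist": 0, "claw": 1}, {"dx": 0.0325, "dy": 0.031, "dz": 0, "twist": 0, "claw": 1}, {"dx": 0.0325, "dy": 0.031, "dz": 0, "twist": 0, "claw": 1}, {"dx": 0.0325, "dy": 0.031, "dz": 0, "twist": 0, "claw": 1}, {"dx": 0.0325, "dy": 0.031, "dz": 0, "twist": 0, "claw": 1}, {"dx": 0.0325, "dy": 0.031, "dz": 0, "twist": 0, "claw": 1}, {"dx": 0.0325, "dy": 0.031, "dz": 0, "twist": 0, "claw": 1}, {"dx": 0.0325, "dy": 0.031, "dz": 0, "twist": 0, "claw": 1}, {"dx": 0.0325, "dy": 0.031, "dz": 0, "twist": 0, "claw": 1}, {"dx": 0.0325, "dy": 0.031, "dz": 0, "twist": 0, "claw": 1}, {"dx": 0.0325, "dy": 0.031, "dz": 0, "twist": 0, "claw": 1}, {"dx": 0.0325, "dy": 0.031, "dz": 0, "twist": 0, "claw": 1}, {"dx": 0.0325, "dy": 0.031, "dz": 0, "twist": 0, "claw": 1}, {"dx": 0.0325, "dy": 0.031, "dz": 0.03, "twist": 0, "claw": 1}, {"dx": 0, "dy": 0, "dz": 0.03, "twist": 0, "claw": 1}, {"dx": 0, "dy": 0, "dz": 0, "twist": 0, "claw": 1}]'

```text
time: 2.7
position: [0.5318, -0.0508, 0.237]
orientation: [0.986, -0.168, -0.003, 0.001]
ft_force: [-0.4, 0.7, 0.1]
width: 0.0872
gripper_force: 0.0
```

>>> apply_moves --series '[{"dx": 0, "dy": 0, "dz": 0.01, "twist": 0, "claw": 1}, {"dx": 0, "dy": 0, "dz": 0, "twist": 0, "claw": 1}, {"dx": 0, "dy": 0, "dz": 0, "twist": 0, "claw": 1}]'

```text
time: 3.08
position: [0.5338, -0.0497, 0.2306]
orientation: [0.986, -0.167, 0.001, -0.0]
ft_force: [-0.5, -0.5, 0.3]
width: 0.0873
gripper_force: 0.0
```

Run:
```python
from h import *
s=bot.sense();f=bot.grab_frame("wrist");cv2.imwrite("pics/w1.png",f);np.save("w1.npy",np.r_[s["position"],s["orientation"]])
print(s["position"],s["joints"],s["ft_force"])
cv2.imwrite("pics/w1c.png",cv2.resize(f[100:380,90:470],(760,560),interpolation=3))
```

```text
[ 0.53375889 -0.04965406  0.23055473] [ 2.10090117e-01  2.39852698e-01 -2.25704385e-01  2.96610437e-04
 -1.10337290e+00  1.02477811e+00] [-0.51964491 -0.47669663  0.26891978]
```

View pics/w1c.png

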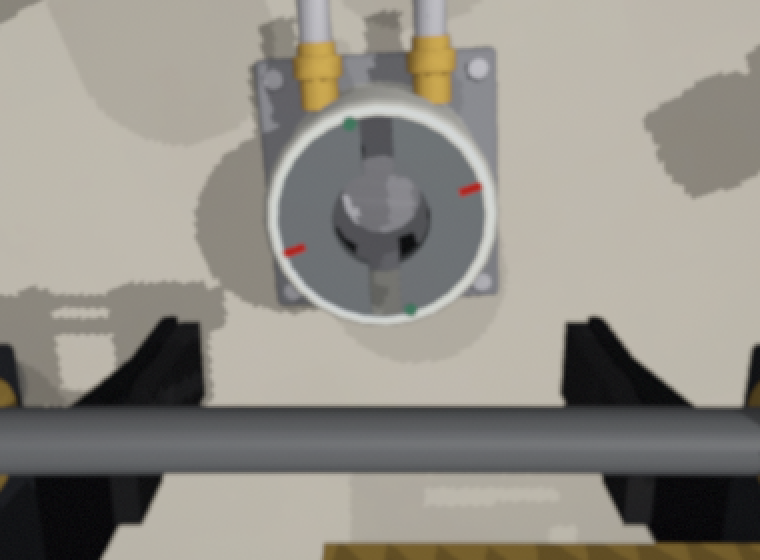

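Wrist crop: green dots at (350,123) and (410,310), red bars at (471,188) and (294,250), slots at (376,135) and (385,290). The outer rim spans (267,213), (497,213), (382,102) and (382,325).

Run:
```python
from h import *
w=np.load("w1.npy");C=cam("wrist",dict(position=w[:3],orientation=w[3:]))
P={k:at_z(C,(v[0]/2+90-.25,v[1]/2+100-.25),.082)[:2] for k,v in dict(g1=(350,123),g2=(410,310),r1=(471,188),r2=(294,250),s1=(376,135),s2=(385,290),l=(267,213),r=(497,213),t=(382,102),b=(382,325)).items()}
for a,b in (("g2","g1"),("r2","r1"),("s2","s1"),("l","r"),("b","t")):
    d=P[b]-P[a];print(a,b,(P[a]+P[b])/2,np.hypot(*d),np.arctan2(d[1],d[0]))
R=Ro.from_quat(w[3:]).as_matrix();print("yaw",np.arctan2(R[1,0],R[0,0]))
C=cam("top")
for v in ((180,108),(177,287),(96,200),(262,196)):print(at_z(C,(v[0]/4.444+200,v[1]/4.444+155),.082))
```

```text
g2 g1 [ 0.53429791 -0.04941173] 0.08358539946651558 -0.03501469326139587
r2 r1 [ 0.53448098 -0.04960594] 0.07794416479671187 -1.5596561617690154
s2 s1 [ 0.53640655 -0.0499451 ] 0.06604908813978988 -0.28033700435749204
l r [ 0.53697066 -0.05072563] 0.09498676801504662 -1.9064532361878603
b t [ 0.53479697 -0.04997952] 0.095024004906681 -0.33612619977081115
yaw -0.3357953439348094
[ 0.57719131 -0.05129655  0.082     ]
[ 0.49266685 -0.04892359  0.082     ]
[ 0.53448255 -0.01104443  0.082     ]
[ 0.53455661 -0.08946551  0.082     ]
```

>>> apply_moves --series '[{"dx": 0.0103, "dy": 0.0445, "dz": -0.01, "twist": 0, "claw": 1}, {"dx": 0.0103, "dy": 0.0445, "dz": 0, "twist": 0, "claw": 1}, {"dx": 0.0103, "dy": 0.0445, "dz": 0, "twist": 0, "claw": 1}, {"dx": 0.0103, "dy": 0.0445, "dz": 0, "twist": 0, "claw": 1}, {"dx": 0.0103, "dy": 0.0445, "dz": 0, "twist": 0, "claw": 1}, {"dx": 0, "dy": 0, "dz": 0, "twist": -0.1665, "claw": 1}, {"dx": 0, "dy": 0, "dz": 0, "twist": -0.1665, "claw": 1}, {"dx": 0, "dy": 0, "dz": 0, "twist": -0.1665, "claw": 1}, {"dx": 0, "dy": 0, "dz": 0, "twist": -0.1665, "claw": 1}, {"dx": 0, "dy": 0, "dz": 0, "twist": 0, "claw": 1}, {"dx": 0, "dy": 0, "dz": 0, "twist": 0, "claw": 1}, {"dx": 0, "dy": 0, "dz": 0, "twist": 0, "claw": 1}]'

```text
time: 4.62
position: [0.5085, -0.2771, 0.2397]
orientation: [0.987, 0.163, 0.0, 0.0]
ft_force: [0.1, 0.5, -1.0]
width: 0.0871
gripper_force: 0.0
```

Run:
```python
from h import *
s=bot.sense();f=bot.grab_frame("wrist");cv2.imwrite("pics/w2.png",f);np.save("w2.npy",np.r_[s["position"],s["orientation"]])
print(s["position"],s["joints"],s["ft_force"])
cv2.imwrite("pics/w2c.png",cv2.resize(f[110:310,150:410],(780,600),interpolation=3))
```

```text
[ 0.50852582 -0.27707748  0.23968473] [-2.19309523e-01  3.06653921e-01 -1.08188402e-01  3.09122998e-05
 -1.15569861e+00  2.11815562e+00] [ 0.11951166  0.45715759 -0.97407485]
```

View pics/w2c.png

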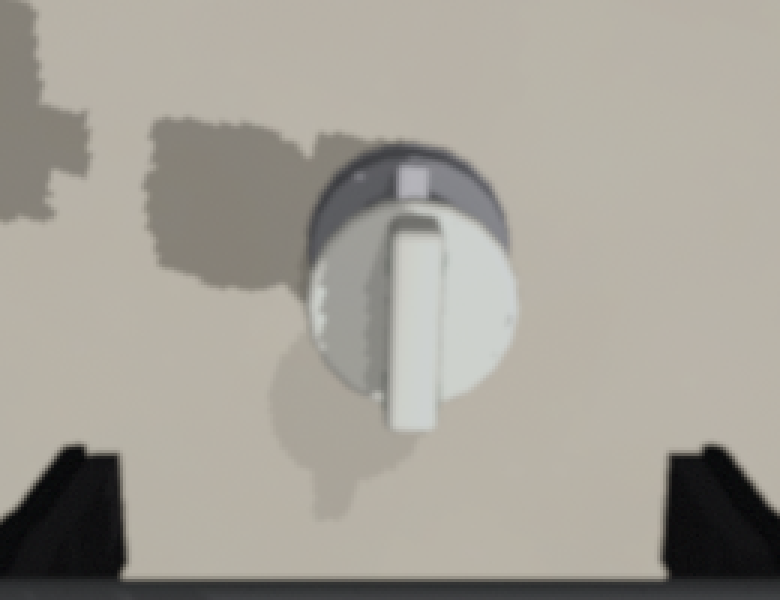

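The wing top is bounded by crop points (394,233), (441,233), (387,430) and (436,430). The far pin shows at (413,182).

Run:
```python
from h import *
w=np.load("w2.npy");C=cam("wrist",dict(position=w[:3],orientation=w[3:]))
f=lambda v,z=.119:at_z(C,(v[0]/3+150-.33,v[1]/3+110-.33),z)[:2]
a,b,c,d=map(f,((394,233),(441,233),(387,430),(436,430)))
far,near=(a+b)/2,(c+d)/2;v=far-near
print((far+near)/2,np.hypot(*v),np.hypot(*(b-a)),np.hypot(*(d-c)),np.arctan2(v[1],v[0]))
l,r=f((307,305),.092),f((518,305),.092);print("cap",(l+r)/2,np.hypot(*(r-l)))
p=f((413,182),.041);print("pin",p,(near+far)/2-p, np.arctan2(*(p-(near+far)/2)[::-1]))
R=Ro.from_quat(w[3:]).as_matrix();print("yaw",np.arctan2(R[1,0],R[0,0]),R.T@np.r_[(near+far)/2-w[:2],0])
```

```text
[ 0.50884795 -0.28240153] 0.05172506621928738 0.01154013632880105 0.012676292235276256 0.3038917344311006
cap [ 0.50926919 -0.28221525] 0.05816662286887447
pin [ 0.5345759 -0.2745359] [-0.02572795 -0.00786563] 0.2966990874703601
yaw 0.3280622518875188 [-1.41050208e-03  5.14389631e-03  5.21130430e-07]
```

>>> apply_moves --series '[{"dx": -0.0014, "dy": 0.005, "dz": 0, "twist": 0.026, "claw": 1}, {"dx": 0, "dy": 0, "dz": 0.025, "twist": 0, "claw": 1}, {"dx": 0, "dy": 0, "dz": 0.025, "twist": 0, "claw": 1}, {"dx": 0, "dy": 0, "dz": 0.025, "twist": 0, "claw": 1}, {"dx": 0, "dy": 0, "dz": 0.025, "twist": 0, "claw": 1}, {"dx": 0, "dy": 0, "dz": 0.015, "twist": 0, "claw": 1}, {"dx": 0, "dy": 0, "dz": 0.01, "twist": 0, "claw": 1}, {"dx": 0, "dy": 0, "dz": 0, "twist": 0, "claw": 1}, {"dx": 0, "dy": 0, "dz": 0, "twist": 0, "claw": 1}]'

```text
time: 5.8
position: [0.5094, -0.2825, 0.1154]
orientation: [0.989, 0.151, 0.001, 0.0]
ft_force: [-0.0, 0.0, -0.1]
width: 0.087
gripper_force: 0.0
```

>>> apply_moves --series '[{"dx": 0, "dy": 0, "dz": 0.003, "twist": 0, "claw": 1}, {"dx": 0, "dy": 0, "dz": 0, "twist": 0, "claw": -1}, {"dx": 0, "dy": 0, "dz": 0, "twist": 0, "claw": -1}, {"dx": 0, "dy": 0, "dz": 0, "twist": 0, "claw": -1}, {"dx": 0, "dy": 0, "dz": 0, "twist": 0, "claw": -1}, {"dx": 0, "dy": 0, "dz": 0, "twist": 0, "claw": -1}, {"dx": 0, "dy": 0, "dz": 0, "twist": 0, "claw": -1}, {"dx": 0, "dy": 0, "dz": 0, "twist": 0, "claw": -1}, {"dx": 0, "dy": 0, "dz": 0, "twist": 0, "claw": -1}]'

```text
time: 6.92
position: [0.5088, -0.2823, 0.1116]
orientation: [0.989, 0.151, -0.0, 0.0]
ft_force: [-0.3, -0.2, -0.2]
width: 0.015
gripper_force: 0.0
```

>>> apply_moves --series '[{"dx": 0, "dy": 0, "dz": 0, "twist": 0, "claw": -1}, {"dx": 0, "dy": 0, "dz": 0, "twist": 0, "claw": -1}, {"dx": 0, "dy": 0, "dz": 0, "twist": 0, "claw": -1}]'

```text
time: 7.3
position: [0.5088, -0.2824, 0.1116]
orientation: [0.989, 0.151, 0.0, 0.0]
ft_force: [-0.0, -1.2, 1.2]
width: 0.0143
gripper_force: 30.0
```

>>> apply_moves --series '[{"dx": 0, "dy": 0, "dz": -0.015, "twist": 0, "claw": -1}, {"dx": 0, "dy": 0, "dz": -0.025, "twist": 0, "claw": -1}, {"dx": 0, "dy": 0, "dz": -0.03, "twist": 0, "claw": -1}, {"dx": 0, "dy": 0, "dz": -0.03, "twist": 0, "claw": -1}, {"dx": 0, "dy": 0, "dz": -0.03, "twist": 0, "claw": -1}, {"dx": 0.0078, "dy": -0.0179, "dz": 0, "twist": 0, "claw": -1}, {"dx": 0.0156, "dy": -0.0357, "dz": 0, "twist": 0, "claw": -1}, {"dx": 0.0156, "dy": -0.0357, "dz": 0, "twist": 0, "claw": -1}, {"dx": 0.0156, "dy": -0.0357, "dz": 0, "twist": 0, "claw": -1}, {"dx": 0.0156, "dy": -0.0357, "dz": 0, "twist": 0, "claw": -1}, {"dx": 0.0156, "dy": -0.0357, "dz": 0, "twist": 0, "claw": -1}, {"dx": 0.008, "dy": -0.0178, "dz": 0, "twist": 0, "claw": -1}, {"dx": 0, "dy": 0, "dz": 0, "twist": 0.1458, "claw": -1}, {"dx": 0, "dy": 0, "dz": 0, "twist": 0.1458, "claw": -1}, {"dx": 0, "dy": 0, "dz": 0, "twist": 0.1458, "claw": -1}, {"dx": 0, "dy": 0, "dz": 0, "twist": 0.1458, "claw": -1}, {"dx": 0, "dy": 0, "dz": 0, "twist": 0, "claw": -1}, {"dx": 0, "dy": 0, "dz": 0, "twist": 0, "claw": -1}, {"dx": 0, "dy": 0, "dz": 0, "twist": 0, "claw": -1}]'

```text
time: 9.68
position: [0.5342, -0.0498, 0.2414]
orientation: [0.99, -0.139, -0.0, 0.0]
ft_force: [-0.2, 1.2, -2.5]
width: 0.0135
gripper_force: 30.0
```

Run:
```python
from h import *
s=bot.sense();a=bot.grab_frame("scene");b=bot.grab_frame("wrist");cv2.imwrite("pics/w3.png",b);cv2.imwrite("pics/s3.png",a)
R=Ro.from_quat(s["orientation"]).as_matrix()
print(s["position"],s["ft_force"],np.arctan2(R[1,0],R[0,0]),R.T@np.r_[.5345-s["position"][0],-.0498-s["position"][1],0])
cv2.imwrite("pics/c3.png",np.hstack([cv2.resize(a[130:330,150:350],(400,400)),cv2.resize(b[80:330,155:405],(400,400))]))
```

```text
[ 0.53415657 -0.04984354  0.24139219] [-0.19613768  1.18873299 -2.53511224] -0.27889700235119336 [ 3.18171556e-04 -1.36399627e-04 -1.38387931e-07]
```

View pics/c3.png

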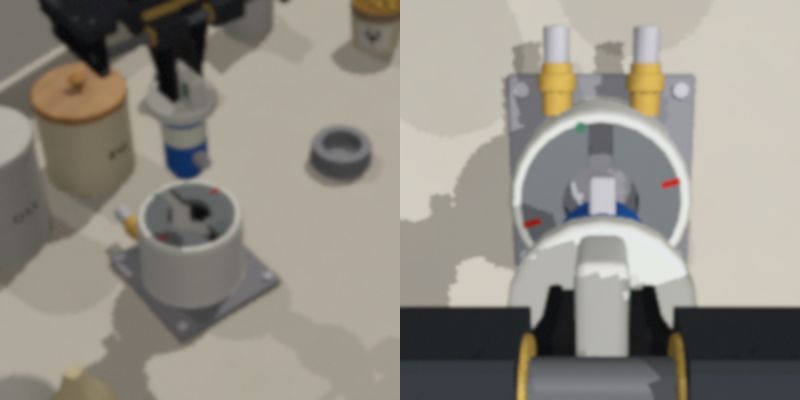

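Run:
```python
from h import *
c=bot.camera_info("wrist");T=np.linalg.inv(c["tool_from_camera"])
for x,z in((.030,.0196),(.030,.0316),(.033,.0706),(.033,.0806),(.0195,.0706),(.027,-.0074)):
    p=T@[x,0,z,1];uv,_=cv2.projectPoints(p[:3].reshape(1,3),np.zeros(3),np.zeros(3),c["intrinsics"],np.array([c["k1"],0,0,0.]));uv=uv[0,0];print(x,z,uv,(uv-[155,80])*1.6+[400,0])
b=cv2.imread("pics/w3.png");print([(i,b[i,281].tolist()) for i in range(182,222,1)])
```

```text
0.03 0.0196 [280.32670881 217.26050658] [600.52273409 219.61681052]
0.03 0.0316 [280.37926422 210.72936256] [600.60682275 209.16698009]
0.033 0.0706 [280.50930947 189.32595257] [600.81489516 174.92152411]
0.033 0.0806 [280.5365363  186.16085075] [600.85845808 169.8573612 ]
0.0195 0.0706 [280.52081896 211.14952076] [600.83331034 209.83923322]
0.027 -0.0074 [280.18352073 242.9207221 ] [600.29363318 260.67315535]
[(182, [138, 132, 133]), (183, [137, 132, 133]), (184, [137, 132, 132]), (185, [137, 132, 133]), (186, [137, 131, 132]), (187, [135, 130, 130]), (188, [133, 128, 128]), (189, [136, 131, 132]), (190, [157, 152, 152]), (191, [185, 180, 180]), (192, [201, 196, 196]), (193, [207, 202, 202]), (194, [209, 203, 204]), (195, [209, 203, 205]), (196, [209, 203, 205]), (197, [209, 203, 204]), (198, [209, 203, 204]), (199, [209, 204, 205]), (200, [209, 203, 205]), (201, [210, 203, 205]), (202, [210, 203, 205]), (203, [210, 203, 205]), (204, [210, 204, 205]), (205, [210, 203, 204]), (206, [210, 203, 204]), (207, [209, 203, 204]), (208, [210, 203, 204]), (209, [210, 204, 205]), (210, [210, 204, 205]), (211, [208, 202, 202]), (212, [197, 187, 186]), (213, [169, 152, 146]), (214, [147, 137, 130]), (215, [146, 149, 147]), (216, [153, 158, 159]), (217, [164, 170, 171]), (218, [184, 189, 190]), (219, [201, 207, 207]), (220, [213, 218, 219]), (221, [221, 226, 226])]
```

>>> apply_moves --series '[{"dx": 0.0009, "dy": 0, "dz": 0.02, "twist": 0, "claw": -1}, {"dx": 0, "dy": 0, "dz": 0.02, "twist": 0, "claw": -1}, {"dx": 0, "dy": 0, "dz": 0.01, "twist": 0, "claw": -1}, {"dx": 0, "dy": 0, "dz": 0.004, "twist": 0, "claw": -1}, {"dx": 0, "dy": 0, "dz": 0.004, "twist": 0, "claw": -1}, {"dx": 0, "dy": 0, "dz": 0.004, "twist": 0, "claw": -1}, {"dx": 0, "dy": 0, "dz": 0, "twist": 0, "claw": -1}]'

```text
time: 10.65
position: [0.5351, -0.0501, 0.1795]
orientation: [0.99, -0.14, -0.0, 0.0]
ft_force: [0.5, 0.4, -2.2]
width: 0.0135
gripper_force: 30.0
```

>>> apply_moves --series '[{"dx": 0, "dy": 0, "dz": 0.003, "twist": 0, "claw": -1}, {"dx": 0, "dy": 0, "dz": 0.003, "twist": 0, "claw": -1}, {"dx": 0, "dy": 0, "dz": 0.002, "twist": 0, "claw": -1}, {"dx": 0, "dy": 0, "dz": 0, "twist": 0, "claw": -1}]'

```text
time: 11.15
position: [0.5351, -0.0501, 0.1713]
orientation: [0.99, -0.14, -0.0, 0.0]
ft_force: [-0.1, -0.4, -3.7]
width: 0.0138
gripper_force: 30.0
```

>>> apply_moves --series '[{"dx": 0, "dy": 0, "dz": 0.003, "twist": 0, "claw": -1}, {"dx": 0, "dy": 0, "dz": 0.003, "twist": 0, "claw": -1}, {"dx": 0, "dy": 0, "dz": 0.002, "twist": 0, "claw": -1}, {"dx": 0, "dy": 0, "dz": 0.002, "twist": 0, "claw": -1}, {"dx": 0, "dy": 0, "dz": 0, "twist": 0, "claw": -1}]'

```text
time: 11.78
position: [0.5351, -0.0501, 0.1613]
orientation: [0.99, -0.14, -0.0, 0.0]
ft_force: [0.0, -0.9, -2.8]
width: 0.0135
gripper_force: 30.0
```

Pins are in the slots with no contact force (foot at about 56 mm). Continuing down.

>>> apply_moves --series '[{"dx": 0, "dy": 0, "dz": 0.003, "twist": 0, "claw": -1}, {"dx": 0, "dy": 0, "dz": 0.003, "twist": 0, "claw": -1}, {"dx": 0, "dy": 0, "dz": 0.003, "twist": 0, "claw": -1}, {"dx": 0, "dy": 0, "dz": 0.003, "twist": 0, "claw": -1}, {"dx": 0, "dy": 0, "dz": 0, "twist": 0, "claw": -1}]'

```text
time: 12.4
position: [0.535, -0.0502, 0.1492]
orientation: [0.99, -0.14, -0.0, 0.0]
ft_force: [0.7, 0.5, -1.5]
width: 0.0138
gripper_force: 30.0
```

>>> apply_moves --series '[{"dx": 0, "dy": 0, "dz": 0.002, "twist": 0, "claw": -1}, {"dx": 0, "dy": 0, "dz": 0.002, "twist": 0, "claw": -1}, {"dx": 0, "dy": 0, "dz": 0.002, "twist": 0, "claw": -1}, {"dx": 0, "dy": 0, "dz": 0.002, "twist": 0, "claw": -1}, {"dx": 0, "dy": 0, "dz": 0, "twist": 0, "claw": -1}, {"dx": 0, "dy": 0, "dz": 0, "twist": 0, "claw": -1}]'

```text
time: 13.15
position: [0.5352, -0.0501, 0.1416]
orientation: [0.99, -0.139, 0.0, -0.0]
ft_force: [0.0, -1.0, -2.2]
width: 0.0134
gripper_force: 30.0
```

>>> apply_moves --series '[{"dx": 0, "dy": 0, "dz": 0.002, "twist": 0, "claw": -1}, {"dx": 0, "dy": 0, "dz": 0.002, "twist": 0, "claw": -1}, {"dx": 0, "dy": 0, "dz": 0, "twist": 0, "claw": -1}, {"dx": 0, "dy": 0, "dz": 0, "twist": 0, "claw": -1}]'

```text
time: 13.65
position: [0.5354, -0.0501, 0.1379]
orientation: [0.99, -0.139, 0.0, -0.0]
ft_force: [-0.6, 0.7, 1.3]
width: 0.0136
gripper_force: 30.0
```

>>> apply_moves --series '[{"dx": 0, "dy": 0, "dz": 0.002, "twist": 0, "claw": -1}, {"dx": 0, "dy": 0, "dz": 0.002, "twist": 0, "claw": -1}, {"dx": 0, "dy": 0, "dz": 0, "twist": 0, "claw": -1}, {"dx": 0, "dy": 0, "dz": 0, "twist": 0, "claw": -1}]'

```text
time: 14.15
position: [0.5354, -0.0501, 0.1338]
orientation: [0.99, -0.139, 0.0, -0.0]
ft_force: [-0.7, -0.1, 2.8]
width: 0.0139
gripper_force: 30.0
```

>>> apply_moves --series '[{"dx": 0, "dy": 0, "dz": 0.002, "twist": 0, "claw": -1}, {"dx": 0, "dy": 0, "dz": 0.002, "twist": 0, "claw": -1}, {"dx": 0, "dy": 0, "dz": 0.002, "twist": 0, "claw": -1}, {"dx": 0, "dy": 0, "dz": 0.002, "twist": 0, "claw": -1}, {"dx": 0, "dy": 0, "dz": 0, "twist": 0, "claw": -1}, {"dx": 0, "dy": 0, "dz": 0, "twist": 0, "claw": -1}]'

```text
time: 14.9
position: [0.5356, -0.0502, 0.1264]
orientation: [0.99, -0.139, 0.001, 0.0]
ft_force: [-1.8, 1.2, 7.3]
width: 0.0137
gripper_force: 30.0
```

>>> apply_moves --series '[{"dx": 0, "dy": 0, "dz": 0.002, "twist": 0, "claw": -1}, {"dx": 0, "dy": 0, "dz": 0.002, "twist": 0, "claw": -1}, {"dx": 0, "dy": 0, "dz": 0, "twist": 0, "claw": -1}, {"dx": 0, "dy": 0, "dz": 0, "twist": 0, "claw": -1}]'

```text
time: 15.4
position: [0.5357, -0.0501, 0.1228]
orientation: [0.99, -0.139, 0.001, 0.0]
ft_force: [-2.5, 0.6, 10.9]
width: 0.0139
gripper_force: 30.0
```

```bash
python3 -c "
from h import *
for i in range(6):
    s=bot.sense();print(s['time'],s['position'],s['ft_force'])
    bot.grab_frame('wrist')"
```

```text
15.4 [ 0.53566878 -0.05014821  0.1228404 ] [-2.54513328  0.59855446 10.85051908]
15.45 [ 0.53566939 -0.0501673   0.12281459] [-2.92304567  0.3288665  10.59590944]
15.5 [ 0.53564492 -0.05017583  0.12283964] [-2.45074932  1.16869324  9.32084408]
15.55 [ 0.53565458 -0.05016634  0.12282332] [-2.87626701  0.38979894  9.66824509]
15.6 [ 0.53566081 -0.05016461  0.1228422 ] [-2.34107294  1.29546137 10.1649131 ]
15.65 [ 0.53566075 -0.05016131  0.12287107] [-2.81107908  1.30465583 10.25509986]
```

>>> apply_moves --series '[{"dx": -0.0005, "dy": 0, "dz": 0.002, "twist": 0, "claw": -1}, {"dx": 0, "dy": 0, "dz": 0.0015, "twist": 0, "claw": -1}, {"dx": 0, "dy": 0, "dz": 0, "twist": 0, "claw": -1}, {"dx": 0, "dy": 0, "dz": 0, "twist": 0, "claw": -1}]'

```text
time: 16.2
position: [0.5356, -0.0501, 0.1199]
orientation: [0.99, -0.139, 0.001, 0.0]
ft_force: [-1.6, 0.5, 11.9]
width: 0.0138
gripper_force: 30.0
```

```bash
python3 -c "
from h import *
for i in range(4):
    s=bot.sense();print(s['time'],s['position'],s['ft_force'])
    bot.grab_frame('wrist')"
```

```text
16.2 [ 0.53559032 -0.05011955  0.1198552 ] [-1.64382664  0.54839314 11.85830618]
16.25 [ 0.53559974 -0.05010472  0.11987003] [-2.68850492 -0.08008286 12.4751467 ]
16.3 [ 0.53560092 -0.05010992  0.11987041] [-2.39224524  1.27792871 11.72732485]
16.35 [ 0.53560019 -0.05010539  0.11986971] [-1.89903092  0.35075623 11.97289025]
```

>>> apply_moves --series '[{"dx": 0, "dy": 0, "dz": 0.001, "twist": 0, "claw": -1}, {"dx": 0, "dy": 0, "dz": 0, "twist": 0, "claw": -1}, {"dx": 0, "dy": 0, "dz": 0, "twist": 0.03, "claw": -1}, {"dx": 0, "dy": 0, "dz": 0, "twist": 0.03, "claw": -1}, {"dx": 0, "dy": 0, "dz": 0, "twist": 0.04, "claw": -1}, {"dx": 0, "dy": 0, "dz": 0, "twist": 0, "claw": -1}]'

```text
time: 17.15
position: [0.5359, -0.0501, 0.1191]
orientation: [0.982, -0.188, 0.002, 0.0]
ft_force: [-2.1, -0.1, 12.0]
width: 0.0138
gripper_force: 30.0
```

```bash
cat >> h.py <<'E'
def st(n=3):
    for i in range(n):
        s=bot.sense();R=Ro.from_quat(s["orientation"]).as_matrix()
        print(round(s['time'],2),s['position'].round(4),s['ft_force'].round(1),s['moment'].round(2),"turn",round(-.28-np.arctan2(R[1,0],R[0,0]),3),"tilt",R[:2,2].round(4))
        if i<n-1: bot.grab_frame('wrist')
E
python3 -c "
from h import *
st()"
```

```text
17.15 [ 0.5359 -0.0501  0.1191] [-2.1 -0.1 12. ] [0.09 0.74 0.  ] turn 0.099 tilt [ 0.0032 -0.0008]
17.2 [ 0.5359 -0.0502  0.1191] [-1.9  0.1 12.3] [0.04 0.74 0.06] turn 0.099 tilt [ 0.0031 -0.0008]
17.25 [ 0.5359 -0.0502  0.1191] [-2.4  1.  12.6] [0.06 0.81 0.05] turn 0.099 tilt [ 0.0031 -0.0007]
```

>>> apply_moves --series '[{"dx": 0, "dy": 0, "dz": 0, "twist": 0.05, "claw": -1}, {"dx": 0, "dy": 0, "dz": 0, "twist": 0.05, "claw": -1}, {"dx": 0, "dy": 0, "dz": 0, "twist": 0.05, "claw": -1}, {"dx": 0, "dy": 0, "dz": 0, "twist": 0.05, "claw": -1}, {"dx": 0, "dy": 0, "dz": 0, "twist": 0, "claw": -1}]'

```text
time: 17.88
position: [0.5364, -0.0501, 0.1193]
orientation: [0.958, -0.285, 0.002, -0.0]
ft_force: [-1.4, 0.2, 12.6]
width: 0.0138
gripper_force: 30.0
```

```bash
python3 -c "
from h import *
st()"
```

```text
17.88 [ 0.5364 -0.0501  0.1193] [-1.4  0.2 12.6] [-0.04  0.54  0.01] turn 0.299 tilt [ 0.0044 -0.0007]
17.93 [ 0.5364 -0.0501  0.1193] [-1.2  0.1 12.5] [0.01 0.57 0.02] turn 0.299 tilt [ 0.0043 -0.0007]
17.98 [ 0.5364 -0.0502  0.1193] [-1.4 -0.4 12.8] [0.01 0.57 0.02] turn 0.299 tilt [ 0.0043 -0.0007]
```

>>> apply_moves --series '[{"dx": -0.0005, "dy": 0, "dz": 0, "twist": 0.05, "claw": -1}, {"dx": 0, "dy": 0, "dz": 0, "twist": 0.05, "claw": -1}, {"dx": 0, "dy": 0, "dz": 0, "twist": 0.05, "claw": -1}, {"dx": 0, "dy": 0, "dz": 0, "twist": 0.05, "claw": -1}, {"dx": 0, "dy": 0, "dz": 0, "twist": 0.05, "claw": -1}, {"dx": 0, "dy": 0, "dz": 0, "twist": 0.05, "claw": -1}, {"dx": 0, "dy": 0, "dz": 0, "twist": 0.05, "claw": -1}, {"dx": 0, "dy": 0, "dz": 0, "twist": 0.05, "claw": -1}, {"dx": 0, "dy": 0, "dz": 0, "twist": 0, "claw": -1}]'

```text
time: 19.1
position: [0.5363, -0.0499, 0.1194]
orientation: [0.883, -0.47, 0.002, -0.001]
ft_force: [-0.7, -0.5, 12.1]
width: 0.014
gripper_force: 30.0
```

```bash
python3 -c "
from h import *
st()"
```

```text
19.1 [ 0.5363 -0.0499  0.1194] [-0.7 -0.5 12.1] [-0.18  0.34  0.05] turn 0.699 tilt [ 0.0051 -0.0009]
19.15 [ 0.5363 -0.05    0.1194] [-0.9 -0.1 11.2] [-0.22  0.38  0.08] turn 0.699 tilt [ 0.0051 -0.0008]
19.2 [ 0.5364 -0.05    0.1194] [ 0.1 -0.3 11.8] [-0.16  0.35 -0.02] turn 0.699 tilt [ 0.0052 -0.0009]
```

>>> apply_moves --series '[{"dx": 0, "dy": 0, "dz": 0.0003, "twist": 0.05, "claw": -1}, {"dx": 0, "dy": 0, "dz": 0, "twist": 0.05, "claw": -1}, {"dx": 0, "dy": 0, "dz": 0, "twist": 0.05, "claw": -1}, {"dx": 0, "dy": 0, "dz": 0, "twist": 0.05, "claw": -1}, {"dx": 0, "dy": 0, "dz": 0, "twist": 0.05, "claw": -1}, {"dx": 0, "dy": 0, "dz": 0, "twist": 0.05, "claw": -1}, {"dx": 0, "dy": 0, "dz": 0, "twist": 0.05, "claw": -1}, {"dx": 0, "dy": 0, "dz": 0, "twist": 0.05, "claw": -1}, {"dx": 0, "dy": 0, "dz": 0, "twist": 0, "claw": -1}]'

```text
time: 20.32
position: [0.5362, -0.05, 0.1191]
orientation: [0.772, -0.636, 0.002, -0.001]
ft_force: [-1.6, -1.3, 12.6]
width: 0.0139
gripper_force: 30.0
```

```bash
python3 -c "
from h import *
st()"
```

```text
20.32 [ 0.5362 -0.05    0.1191] [-1.6 -1.3 12.6] [-0.12  0.44  0.08] turn 1.099 tilt [ 0.0048 -0.0009]
20.38 [ 0.5362 -0.05    0.1191] [-0.8 -1.2 11.8] [-0.12  0.42 -0.06] turn 1.099 tilt [ 0.0048 -0.0009]
20.43 [ 0.5362 -0.05    0.1191] [-1.4 -1.6 13. ] [-0.14  0.45 -0.01] turn 1.099 tilt [ 0.0048 -0.0009]
```

>>> apply_moves --series '[{"dx": 0, "dy": 0, "dz": 0, "twist": 0.03, "claw": -1}, {"dx": 0, "dy": 0, "dz": 0, "twist": 0.03, "claw": -1}, {"dx": 0, "dy": 0, "dz": 0, "twist": 0.02, "claw": -1}, {"dx": 0, "dy": 0, "dz": 0, "twist": 0, "claw": -1}]'

```text
time: 20.92
position: [0.5363, -0.0499, 0.1191]
orientation: [0.746, -0.666, 0.002, -0.001]
ft_force: [-1.0, -0.8, 12.5]
width: 0.0137
gripper_force: 30.0
```

```bash
python3 -c "
from h import *
st()"
```

```text
20.93 [ 0.5363 -0.0499  0.1191] [-1.  -0.8 12.5] [-0.12  0.4   0.05] turn 1.178 tilt [ 0.0049 -0.0009]
20.98 [ 0.5363 -0.0499  0.1191] [-1.5 -0.5 13.3] [-0.19  0.44  0.08] turn 1.178 tilt [ 0.005  -0.0009]
21.02 [ 0.5363 -0.0499  0.1192] [-0.3 -0.9 12.6] [-0.08  0.46  0.11] turn 1.178 tilt [ 0.005  -0.0009]
```

>>> apply_moves --series '[{"dx": 0, "dy": 0, "dz": 0, "twist": 0.02, "claw": -1}, {"dx": 0, "dy": 0, "dz": 0, "twist": 0.02, "claw": -1}, {"dx": 0, "dy": 0, "dz": 0, "twist": 0.02, "claw": -1}, {"dx": 0, "dy": 0, "dz": 0, "twist": 0, "claw": -1}]'

```text
time: 21.52
position: [0.5362, -0.0499, 0.1191]
orientation: [0.725, -0.688, 0.002, -0.001]
ft_force: [-0.8, -0.4, 11.8]
width: 0.0138
gripper_force: 30.0
```

```bash
python3 -c "
from h import *
st()"
```

```text
21.52 [ 0.5362 -0.0499  0.1191] [-0.8 -0.4 11.8] [-0.    0.37  0.08] turn 1.238 tilt [ 0.0049 -0.0008]
21.57 [ 0.5363 -0.0499  0.1191] [-0.8 -0.4 12.1] [-0.07  0.41  0.05] turn 1.238 tilt [ 0.0049 -0.0008]
21.62 [ 0.5363 -0.0499  0.1191] [-1.3 -1.1 12.5] [-0.02  0.4   0.06] turn 1.238 tilt [ 0.005  -0.0008]
```

>>> apply_moves --series '[{"dx": 0, "dy": 0, "dz": 0, "twist": 0.02, "claw": -1}, {"dx": 0, "dy": 0, "dz": 0, "twist": 0.02, "claw": -1}, {"dx": 0, "dy": 0, "dz": 0, "twist": 0.02, "claw": -1}, {"dx": 0, "dy": 0, "dz": 0, "twist": 0, "claw": -1}]'

```text
time: 22.12
position: [0.5362, -0.0499, 0.1191]
orientation: [-0.704, 0.71, -0.002, 0.001]
ft_force: [-0.7, 0.5, 11.7]
width: 0.0141
gripper_force: 30.0
```

```bash
python3 -c "
from h import *
st()"
```

```text
22.12 [ 0.5362 -0.0499  0.1191] [-0.7  0.5 11.7] [-0.06  0.42  0.07] turn 1.298 tilt [ 0.0048 -0.0008]
22.18 [ 0.5362 -0.0499  0.1191] [-0.8 -0.5 12.2] [-0.06  0.42  0.03] turn 1.298 tilt [ 0.0048 -0.0008]
22.23 [ 0.5362 -0.0499  0.1191] [-1.5  0.  11.9] [-0.09  0.41  0.03] turn 1.298 tilt [ 0.0048 -0.0008]
```

>>> apply_moves --series '[{"dx": 0, "dy": 0, "dz": 0, "twist": 0.02, "claw": -1}, {"dx": 0, "dy": 0, "dz": 0, "twist": 0.02, "claw": -1}, {"dx": 0, "dy": 0, "dz": 0, "twist": 0, "claw": -1}]'

```text
time: 22.6
position: [0.5361, -0.0499, 0.1191]
orientation: [-0.69, 0.724, -0.002, 0.001]
ft_force: [-1.2, -1.4, 12.3]
width: 0.0139
gripper_force: 30.0
```

```bash
python3 -c "
from h import *
st()"
```

```text
22.6 [ 0.5361 -0.0499  0.1191] [-1.2 -1.4 12.3] [-0.09  0.47  0.06] turn 1.338 tilt [ 0.0046 -0.0009]
22.65 [ 0.5361 -0.0499  0.1191] [-0.8  0.  12.1] [-0.05  0.43  0.05] turn 1.338 tilt [ 0.0047 -0.0008]
22.7 [ 0.5361 -0.0499  0.1191] [-1.2 -0.6 13.4] [-0.14  0.44  0.02] turn 1.338 tilt [ 0.0047 -0.0008]
```

>>> apply_moves --series '[{"dx": 0, "dy": 0, "dz": 0, "twist": 0.02, "claw": -1}, {"dx": 0, "dy": 0, "dz": 0, "twist": 0.01, "claw": -1}, {"dx": 0, "dy": 0, "dz": 0, "twist": 0, "claw": -1}]'

```text
time: 23.08
position: [0.5361, -0.0499, 0.1191]
orientation: [-0.679, 0.734, -0.002, 0.001]
ft_force: [-1.6, -0.4, 13.1]
width: 0.0137
gripper_force: 30.0
```

```bash
python3 -c "
from h import *
st()"
```

```text
23.07 [ 0.5361 -0.0499  0.1191] [-1.6 -0.4 13.1] [-0.06  0.51  0.08] turn 1.368 tilt [ 0.0045 -0.0009]
23.12 [ 0.5361 -0.0499  0.1191] [-1.6 -0.7 12.3] [-0.03  0.48  0.09] turn 1.368 tilt [ 0.0046 -0.0008]
23.18 [ 0.5361 -0.0499  0.1191] [-1.1 -0.1 12.4] [-0.08  0.46  0.06] turn 1.368 tilt [ 0.0046 -0.0009]
```

>>> apply_moves --series '[{"dx": 0, "dy": 0, "dz": 0, "twist": 0.02, "claw": -1}, {"dx": 0, "dy": 0, "dz": 0, "twist": 0.01, "claw": -1}, {"dx": 0, "dy": 0, "dz": 0, "twist": 0, "claw": -1}]'

```text
time: 23.55
position: [0.5361, -0.0499, 0.1191]
orientation: [-0.668, 0.744, -0.002, 0.001]
ft_force: [-1.1, -0.6, 12.0]
width: 0.0137
gripper_force: 30.0
```

```bash
python3 -c "
from h import *
st()"
```

```text
23.55 [ 0.5361 -0.0499  0.1191] [-1.1 -0.6 12. ] [-0.03  0.5   0.07] turn 1.398 tilt [ 0.0045 -0.0009]
23.6 [ 0.5361 -0.0499  0.1191] [-2.  -1.8 12.1] [-0.05  0.4   0.06] turn 1.398 tilt [ 0.0045 -0.0008]
23.65 [ 0.5361 -0.0499  0.1191] [-1.7  0.4 12.5] [-0.05  0.42  0.11] turn 1.398 tilt [ 0.0046 -0.0009]
```

>>> apply_moves --series '[{"dx": 0, "dy": 0, "dz": 0, "twist": 0.02, "claw": -1}, {"dx": 0, "dy": 0, "dz": 0, "twist": 0.01, "claw": -1}, {"dx": 0, "dy": 0, "dz": 0, "twist": 0, "claw": -1}]'

```text
time: 24.02
position: [0.5361, -0.0499, 0.1191]
orientation: [-0.657, 0.754, -0.002, 0.001]
ft_force: [-1.2, -1.1, 12.5]
width: 0.0136
gripper_force: 30.0
```

```bash
python3 -c "
from h import *
st()"
```

```text
24.02 [ 0.5361 -0.0499  0.1191] [-1.2 -1.1 12.5] [-0.05  0.49  0.09] turn 1.428 tilt [ 0.0045 -0.0009]
24.07 [ 0.5361 -0.0499  0.1191] [-1.7 -0.9 13.3] [-0.04  0.45  0.03] turn 1.428 tilt [ 0.0045 -0.0008]
24.12 [ 0.536  -0.0499  0.119 ] [-2.  -0.6 12.4] [-0.08  0.49  0.08] turn 1.428 tilt [ 0.0044 -0.0009]
```

>>> apply_moves --series '[{"dx": 0, "dy": 0, "dz": 0, "twist": 0.02, "claw": -1}, {"dx": 0, "dy": 0, "dz": 0, "twist": 0.01, "claw": -1}, {"dx": 0, "dy": 0, "dz": 0, "twist": 0, "claw": -1}]'

```text
time: 24.5
position: [0.5359, -0.0499, 0.1191]
orientation: [-0.646, 0.764, -0.002, 0.001]
ft_force: [-1.9, 0.2, 12.9]
width: 0.0138
gripper_force: 30.0
```

```bash
python3 -c "
from h import *
st()"
```

```text
24.5 [ 0.5359 -0.0499  0.1191] [-1.9  0.2 12.9] [0.08 0.58 0.22] turn 1.458 tilt [ 0.0041 -0.0008]
24.55 [ 0.5359 -0.0499  0.119 ] [-1.8 -0.3 12.4] [0.06 0.64 0.2 ] turn 1.458 tilt [ 0.0041 -0.0009]
24.6 [ 0.5359 -0.0499  0.119 ] [-1.5  0.3 12.3] [0.07 0.57 0.17] turn 1.458 tilt [ 0.0042 -0.0009]
```

>>> apply_moves --series '[{"dx": 0, "dy": 0, "dz": 0, "twist": 0.02, "claw": -1}, {"dx": 0, "dy": 0, "dz": 0, "twist": 0.01, "claw": -1}, {"dx": 0, "dy": 0, "dz": 0, "twist": 0, "claw": -1}]'

```text
time: 24.98
position: [0.5355, -0.0497, 0.119]
orientation: [-0.634, 0.773, -0.001, 0.001]
ft_force: [-3.1, 1.0, 13.2]
width: 0.0137
gripper_force: 30.0
```

```bash
python3 -c "
from h import *
st()"
```

```text
24.98 [ 0.5355 -0.0497  0.119 ] [-3.1  1.  13.2] [0.37 0.87 0.31] turn 1.488 tilt [ 0.0032 -0.0007]
25.02 [ 0.5355 -0.0497  0.119 ] [-2.5  1.6 14.4] [0.37 0.89 0.28] turn 1.488 tilt [ 0.0033 -0.0007]
25.07 [ 0.5355 -0.0497  0.119 ] [-2.6  1.4 13.2] [0.34 0.85 0.3 ] turn 1.487 tilt [ 0.0033 -0.0007]
```

The stop is felt at about 1.44 rad, where the moment rises. I'll back off slightly and ease up.

>>> apply_moves --series '[{"dx": 0, "dy": 0, "dz": 0, "twist": -0.03, "claw": -1}, {"dx": 0, "dy": 0, "dz": 0, "twist": -0.03, "claw": -1}, {"dx": 0, "dy": 0, "dz": -0.002, "twist": 0, "claw": -1}, {"dx": 0, "dy": 0, "dz": -0.002, "twist": 0, "claw": -1}, {"dx": 0, "dy": 0, "dz": -0.002, "twist": 0, "claw": -1}, {"dx": 0, "dy": 0, "dz": 0, "twist": 0, "claw": -1}]'

```text
time: 25.82
position: [0.5357, -0.0497, 0.1244]
orientation: [-0.657, 0.754, -0.001, 0.001]
ft_force: [-0.8, -0.3, 9.0]
width: 0.0139
gripper_force: 30.0
```

```bash
python3 -c "
from h import *
st()"
```

```text
25.82 [ 0.5357 -0.0497  0.1244] [-0.8 -0.3  9. ] [ 0.11  0.3  -0.06] turn 1.429 tilt [ 0.0037 -0.0003]
25.88 [ 0.5357 -0.0498  0.1243] [-1.2  0.7 10. ] [ 0.1   0.24 -0.03] turn 1.429 tilt [ 0.0037 -0.0003]
25.93 [ 0.5357 -0.0497  0.1243] [-0.4  0.3  8.9] [ 0.14  0.28 -0.03] turn 1.429 tilt [ 0.0037 -0.0003]
```

>>> apply_moves --series '[{"dx": 0, "dy": 0, "dz": -0.002, "twist": 0, "claw": -1}, {"dx": 0, "dy": 0, "dz": -0.002, "twist": 0, "claw": -1}, {"dx": 0, "dy": 0, "dz": -0.002, "twist": 0, "claw": -1}, {"dx": 0, "dy": 0, "dz": 0, "twist": 0, "claw": -1}]'

```text
time: 26.42
position: [0.5356, -0.0497, 0.1298]
orientation: [-0.656, 0.754, -0.001, 0.001]
ft_force: [0.9, -1.3, 5.2]
width: 0.0141
gripper_force: 30.0
```

```bash
python3 -c "
from h import *
st()"
```

```text
26.43 [ 0.5356 -0.0497  0.1298] [ 0.9 -1.3  5.2] [-0.01 -0.15 -0.04] turn 1.429 tilt [ 0.0035 -0.0001]
26.48 [ 0.5356 -0.0497  0.1297] [ 0.3 -0.8  6.6] [ 0.01 -0.18  0.06] turn 1.429 tilt [ 0.0033 -0.0001]
26.52 [ 0.5356 -0.0497  0.1297] [-0.4 -0.1  5.8] [-0.03 -0.13 -0.01] turn 1.429 tilt [ 0.0034 -0.0001]
```

>>> apply_moves --series '[{"dx": 0, "dy": 0, "dz": -0.001, "twist": 0, "claw": -1}, {"dx": 0, "dy": 0, "dz": -0.001, "twist": 0, "claw": -1}, {"dx": 0, "dy": 0, "dz": 0, "twist": 0, "claw": -1}]'

```text
time: 26.9
position: [0.5354, -0.0497, 0.1313]
orientation: [-0.656, 0.754, -0.001, 0.001]
ft_force: [1.8, -0.5, 3.8]
width: 0.0138
gripper_force: 30.0
```

```bash
python3 -c "
from h import *
st()"
```

```text
26.9 [ 0.5354 -0.0497  0.1313] [ 1.8 -0.5  3.8] [-0.2  -0.77 -0.08] turn 1.43 tilt [0.0028 0.0001]
26.95 [ 0.5354 -0.0497  0.1312] [ 3.1 -1.   4.5] [-0.18 -0.86  0.02] turn 1.43 tilt [0.0027 0.    ]
27.0 [ 0.5354 -0.0497  0.1312] [3.5 0.1 4.5] [-0.14 -1.    0.01] turn 1.43 tilt [0.0027 0.0001]
```

The cartridge is at its locked height (foot about 26 mm) and the spring is doing the lifting. Releasing.

>>> apply_moves --series '[{"dx": 0, "dy": 0, "dz": 0, "twist": 0, "claw": -0.4}, {"dx": 0, "dy": 0, "dz": 0, "twist": 0, "claw": -0.2}, {"dx": 0, "dy": 0, "dz": 0, "twist": 0, "claw": 0}, {"dx": 0, "dy": 0, "dz": 0, "twist": 0, "claw": 0.2}, {"dx": 0, "dy": 0, "dz": 0, "twist": 0, "claw": 0.2}, {"dx": 0, "dy": 0, "dz": 0, "twist": 0, "claw": 0.2}, {"dx": 0, "dy": 0, "dz": -0.02, "twist": 0, "claw": 0.2}, {"dx": 0, "dy": 0, "dz": -0.04, "twist": 0, "claw": 0.2}, {"dx": 0, "dy": 0, "dz": -0.04, "twist": 0, "claw": 0.2}, {"dx": 0, "dy": 0, "dz": -0.02, "twist": 0, "claw": 0.2}, {"dx": 0, "dy": 0, "dz": 0, "twist": 0, "claw": 0.2}, {"dx": 0, "dy": 0, "dz": 0, "twist": 0, "claw": 0.2}]'

```text
time: 28.5
position: [0.5335, -0.0497, 0.2492]
orientation: [-0.656, 0.755, 0.001, -0.001]
ft_force: [-0.6, -0.7, -0.2]
width: 0.0522
gripper_force: 0.0
```

Run:
```python
from h import *
st(1)
s=bot.sense();a=bot.grab_frame("scene");b=bot.grab_frame("wrist");np.save("w4.npy",np.r_[s["position"],s["orientation"]])
cv2.imwrite("pics/c4.png",np.hstack([cv2.resize(a[150:330,160:340],(400,400)),cv2.resize(b[110:310,180:380],(400,400))]))
```

```text
28.5 [ 0.5335 -0.0497  0.2492] [-0.6 -0.7 -0.2] [ 0.11 -0.04  0.01] turn 1.43 tilt [-0.0025  0.0002]
```

View pics/c4.png

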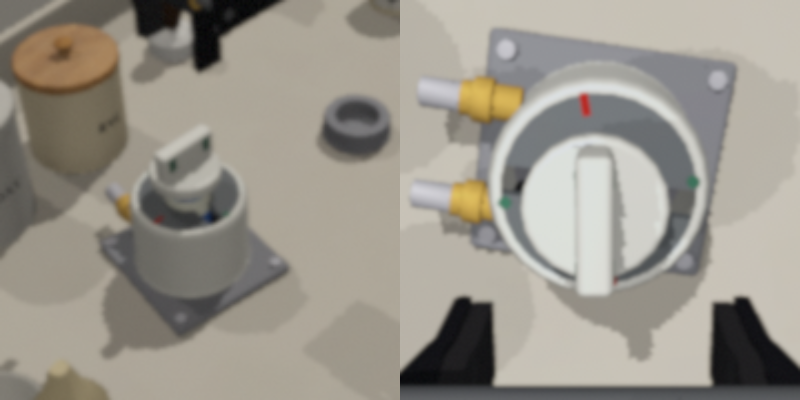

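The wing points at the red bars, the cap is centred and upright in the head, and the gripper is clear above it. Handing in.

```bash
python3 -c "
from rig import bot
print(bot.sign_off())"
```

```text
the job is handed in; nothing more can be done
None
```

I handed the job in at about 28.5 s: the blue cartridge is in the filter head, turned about 1.43 rad to just short of the stop, with its pins risen into the pockets and the gripper clear. The hand-in returned no verdict; its foot was at about 26 mm by my estimate, close to the 25 mm minimum, and the wrist force stayed under about 18 N.

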